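# Tighten the spice rack's loose wing screw

## Robot

A 7-joint arm with a two-finger parallel gripper is mounted at the origin on the work surface. World frame = base frame: x ahead of the robot, y to its left, z up, the work surface at z = 0. Lengths are in m, angles in rad, forces in N, time in s.
With the tool pointing down it reaches from about 0.425 to 0.925 m from the base axis. Payload 6.8 kg.
Tool frame: the origin (TCP) lies on the front face of the gripper's body, between the roots of the fingers; the fingertips stand 73 mm ahead of it and the grasp point (between the pads) lies 54 mm ahead of it (tcp_to_tips is the distance from the TCP to the fingertips, in m); z points along the fingers, x is the direction in which the jaws open and shut, and the axes are right-handed (so a half turn about z gives the same grasp; the last joint's range is limited). The gripper opens to 85 mm and grips with 20 to 120 N. Pads are 22 mm wide; open, the fingers measure 114 mm over their backs; the gripper's body (76 mm by 85 mm) begins 54 mm behind the grasp point. The pads swing forward as they close: fully open they stand 13 mm farther back than shut.
Start: joints at [-1.437, 0.477, 0.022, 1.555, -0.011, 1.109, -0.083], TCP at [0.162, 0.655, 0.304] pointing down, gripper open.
Joint ranges: [-2.96, 2.96], [-0.34, 2.1], [-1.41, 1.46], [0.24, 2.44], [-1.37, 4.51], [0.17, 1.92], [-2.96, 2.96]. Speed limits (rad/s): [2.39, 2.39, 3.14, 3.14, 3.14, 3.14, 3.14].

## Interface

Orientations are given as a unit quaternion [w, x, y, z].
In Python, from station import get_obs, read_camera, hand_in, look_for, silhouettes, tcp_to_tips gives the robot as it stands. The module is installed in compiled form; this text tells all that it offers.
- The arm moves only by the tool apply_moves, never from a script. Its argument "moves" is a list of rows, each a list of 3 entries, a list of its own where there are three numbers: the shift along the tool's x, y, z in units of 25 mm (1.0 is 25 mm), then the turn, a rotation vector about the tool's x, y, z in units of 10 degrees (1.0 is 10 degrees), then the gripper's target within -1 to 1 (fully open at 1, half-way at 0, shut at -1). In form: [[[dx, dy, dz], [rx, ry, rz], jaw], ...]. A call has 1 to 20 rows; each row is the pose to reach, as a shift and turn from the pose commanded when the call began, along the tool's axes at that moment; what a row does not reach only later rows make up. A row lasts 1/8 s, in which the tool goes at most 62.5 mm and 10.7 degrees, less where a joint would pass 70% of its speed; a pose out of reach is approached as far as the arm can. A call with a gripper value outside its range is refused whole. The fingers move at their own pace and stop on an object; "force" is the grip in N (left out, the last holds). Time passes only in rows, so rows that repeat a pose let the fingers close. It gives the time, the measured TCP pose, the force and the opening at its end, in the units of the state.
- get_obs(): the state, without advancing time (a new reading comes with each control period).
- read_camera(name): name is "side" or "top"; returns a dict with "color" (384x512x3 uint8, red, green, blue), "mtx" (3x3 intrinsics, pixels), "k1" (the pictures are not rectified: a ray, as slopes to the right and down, at radius r is drawn at 1 + k1 r^2 times it, then the intrinsics apply), "eye" and "rotation" of the camera in the world. Camera axes: x right, y up, looking along -z (the intrinsics and any distortion apply to the point x, -y, -z); pixel columns grow to the right and rows downward; lengths in m; the calibration is good to about 2 mm. A picture is of the moment at which its call begins. There is no depth.
- hand_in(): hands the job in, once; it reports no verdict.
Trained networks look in the newest picture that a camera, given by its name, has taken for a name from the list of things; names that differ only in an ending like _2 or _b are one class to them, and where a whole thing is asked for, a point or a joint stands for the part that bears it (a point fixed in the world has none). Each returns a list of dicts, best first, with "conf" (0 to 1); they miss things now and then, are a little off and sometimes report something else, mostly with a low value. They report only what shows in the picture. A call takes as long as a camera call. They do not tell look-alikes from the thing itself.
- look_for(camera, query): "pixel" ([row, column] in pixels, amid what is visible of it).
- silhouettes(camera, query): "mask" (384x512 bool, what is visible of it) and "pixel" ([row, column] in pixels, amid what is visible of it).
The state is a dict: "t": time; "q": joint angles; "joint_vel": joint speeds; "joint_torque": joint torques, N m; "eef_pos": TCP position; "tool_rot": TCP orientation; "contact_force": force on the tool from outside, world axes, zero at the start; "torque": the same for the moment, N m; "gripper_width": opening from 0.0 (shut) to 1.0 (fully open).
Only numpy, scipy, OpenCV 4.12 (cv2) and the standard library are available. Lean on these libraries where they do the work, as an engineer would, in place of code of your own. Each camera call takes 0.05 s, during which the arm holds its last target.

## Task

The three-winged thumbscrew that clamps the magnetic spice rack's upright into its wooden base has worked loose. Turn it clockwise (seen from above) by pushing its wings round with a fingertip, stroke after stroke, until it is fully tight and will turn no further. Push only, never pinch the wings between the fingers, and leave everything else on the slab where it stands.

Things in the scene. Friction and masses are not known exactly. Their poses are not given: they have to be found in the camera images.
- rack: Spice rack, fixed on the marble slab (slab top 20 mm above the work surface). Origin: on the screw's vertical axis, which stays put, level with the slab top. z up, x along the rack's length, y towards its upright sheet. Wooden base 220 x 135 x 18 mm (x -110 to 110, y -60 to 75). Steel foot plate on it: 120 x 85 mm, its top 22 mm above the origin. The screw's -y side is open.
- sheet_top (a point): Middle of the top edge of the rack's upright steel sheet, at y = +57 mm, 168 mm above the rack's origin. The sheet is 220 mm long and 4 mm thick, its near face 55 mm from the screw's axis, so the hand fits only on the screw's other (-y) side; there a clockwise stroke goes from +x towards -x of the rack. Six closed tins are held on its far face.
- screw (a joint): Thumbscrew angle in rad, growing clockwise seen from above; starts between 0 and 2; at 7.0 it is fully tight against a hard stop. It sinks 4 mm a turn, turns easily (about 1 N at a wing tip) and stays where left. Direction of the red wing in the rack's frame, counter-clockwise from +x: 4.818 rad minus this value; when tight it points 35 degrees from -y towards -x.
- screw_hub (a point): Centre of the top of the thumbscrew's brass hub (18 mm diameter, 24 mm collar at its foot), 66 mm above the rack's origin when tight, up to 4.5 mm higher when loose. Three upright radial wings, 120 degrees apart, 8 mm thick, reach 38 mm from the axis and stand 30 to 62 mm above the rack's origin when tight (up to 4.5 mm higher when loose).
- red_tip (a point): Middle of the outer end of the thumbscrew's one red wing (the other two are brass), 38 mm from the screw's axis, 46 mm above the rack's origin when tight.
- screw_fronts: The brass and red sides of the three wings (4 mm thick, 5 to 38 mm from the axis): the sides a clockwise stroke pushes on. Origin on the screw's axis; turns with it.
- screw_backs: The black clockwise-leading sides of the three wings (4 mm thick, 11 to 34 mm from the axis). Pressing on these would turn the screw backwards; pressing hard on both sides at once is a pinch. Origin on the screw's axis; turns with it.
- tin_a: Loose closed spice tin with a twist cap and yellow dot, 53 mm diameter, 43 mm high, standing near the rack's open side. Origin: centre of its underside.
- tin_b: Loose closed spice tin with a twist cap and red dot, 53 mm diameter, 43 mm high, standing near the rack's open side. Origin: centre of its underside.
- ramekin: Loose white ceramic ramekin, 84 mm diameter, 48 mm high, standing near the rack's open side. Origin: centre of its underside.
- basket_a: Loose round cane basket, about 165 mm diameter, 75 mm high. Origin: centre of its underside.
- basket_b: Loose round cane basket, about 165 mm diameter, 75 mm high. Origin: centre of its underside.
- skillet: Loose black cast-iron skillet, 236 mm diameter, 45 mm high, handle along its +x to 256 mm from its centre. Origin: centre of its underside.
- scraper: Loose steel dough scraper lying flat, 107 x 120 mm, 14 mm high at its wooden handle. Origin: centre of its underside.
Mind the look-alikes: they are no part of the job. What is shaped like the tin_b but orange is not meant.

How it is judged:
At the end, for the whole second after the job is handed in: The screw is within 0.2 rad (about 11 degrees) of its hard stop and at rest; each loose thing is upright and within 20 mm of where it stood (value of joint screw above 6.8 rad and velocity of joint screw between -0.1 and 0.1 rad/s and distance of each of tin_a, tin_b, ramekin, basket_a, basket_b, skillet, scraper from where it was at the start of the episode below 0.02 m and angle between each of tin_a, tin_b, ramekin, basket_a, basket_b, skillet, scraper's own z axis and vertical below 0.15 rad); the robot touches nothing.
It fails at once if the wings are pinched (the fingers press with more than 10 N on coloured and black sides at once) (contact force between the fingers and screw_fronts above 10 N and contact force between the fingers and screw_backs above 10 N).
It fails at once if a loose thing is lifted, carried or pushed away (moved more than 20 mm) (distance of any of tin_a, tin_b, ramekin, basket_a, basket_b, skillet, scraper from where it was at the start of the episode above 0.02 m).
It fails at once if a loose thing is tipped (angle between any of tin_a, tin_b, ramekin, basket_a, basket_b, skillet, scraper's own z axis and vertical above 0.3 rad).
It also fails if it takes over 61 s, if anything falls off the work surface, if the arm or the gripper's body presses on something with over 40 N, if the wrist force passes 120 N, or if a joint passes its speed limit or range.

## Working session

There is one attempt and no reset: what is moved stays moved. The work goes in short steps, Python scripts to look and compute and a tool call to move; the robot and the scene stay as the last step left them, time stands still between calls to the robot, and variables do not carry over. Pictures are saved under pics/ and viewed, and the job is handed in when it is done.

Besides the shell and the picture viewer there is one more tool, called by a JSON object that holds its "op" and its "data". apply_moves: Moves the arm, as the interface text tells. Its arguments: {"type":"object","properties":{"moves":{"type":"array"},"force":{"type":"number"}},"required":["moves"]}

```bash
mkdir -p pics; cat > h.py <<'E'
import numpy as np, cv2
from station import *
def snap(n,f):
    c=read_camera(n); cv2.imwrite('pics/'+f,c['color'][:,:,::-1]); return c
E
python3 - <<'E'
from h import *
o=get_obs(); print(o, tcp_to_tips)
for n in ('side','top'):
    c=snap(n,n+'0.png'); print(n,c['mtx'],c['k1'],c['eye'],c['rotation'])
    for q in ('screw_hub','red_tip','sheet_top','tin_a','ramekin','basket_a','skillet','scraper','rack'):
        print(q,[(np.round(d['pixel']),round(d['conf'],2)) for d in look_for(n,q)])
E
```

```text
{'t': 0.0, 'q': array([-1.43712098,  0.47779767,  0.02234268,  1.55644958, -0.01146721,
        1.10929336, -0.08309161]), 'joint_vel': array([-0.00095726,  0.00116975,  0.00128458, -0.00275741,  0.00033448,
        0.00063898,  0.00056628]), 'joint_torque': array([ 1.40941615e-03, -5.96470821e+01,  1.60854835e+00, -2.81193709e+01,
        1.24907697e-02,  9.51857219e-03,  3.09820777e-06]), 'eef_pos': array([0.16151724, 0.65491998, 0.30292808]), 'tool_rot': array([ 6.24034857e-04,  7.87205466e-01,  6.16690138e-01, -6.62147132e-04]), 'contact_force': array([-0.74796375,  0.72455177,  0.66444559]), 'torque': array([-0.01748855, -0.00934314, -0.02930294]), 'gripper_width': 0.9969003221808072} 0.0726
side [[422.09185495   0.         256.42303443]
 [  0.         422.09185495 189.12479144]
 [  0.           0.           1.        ]] -0.009529128551873033 [ 0.10688466 -0.91543173  0.73255487] [ 0.85177411  0.48851989 -0.08697264 -0.16812179]
screw_hub [(array([202., 256.]), 0.77)]
red_tip [(array([198., 255.]), 0.58)]
sheet_top [(array([196., 247.]), 0.63)]
tin_a [(array([219., 295.]), 0.88)
[... 525 characters left out ...]
72961229  0.08193247 -0.07155043 -0.67515443]
screw_hub [(array([192., 245.]), 0.72)]
red_tip [(array([195., 245.]), 0.56)]
sheet_top [(array([198., 240.]), 0.9), (array([194., 244.]), 0.48)]
tin_a [(array([171., 276.]), 0.81), (array([197., 291.]), 0.73), (array([290., 165.]), 0.72), (array([308., 378.]), 0.68), (array([112., 156.]), 0.35)]
ramekin [(array([134., 277.]), 0.97)]
basket_a [(array([110., 156.]), 0.7), (array([194., 122.]), 0.6)]
skillet [(array([190., 407.]), 0.68), (array([194., 242.]), 0.6)]
scraper [(array([126., 376.]), 0.87), (array([189., 407.]), 0.6), (array([136., 276.]), 0.25)]
rack [(array([200., 237.]), 0.85), (array([128., 374.]), 0.56), (array([113., 155.]), 0.3)]
```

View pics/side0.png

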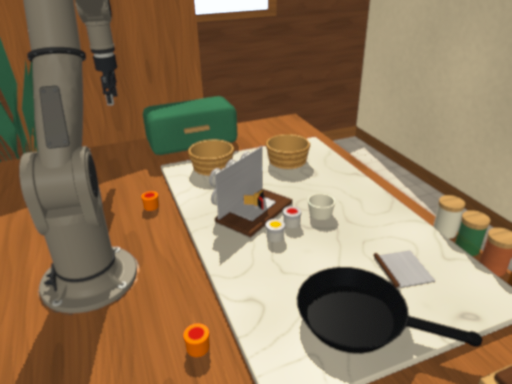

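View pics/top0.png

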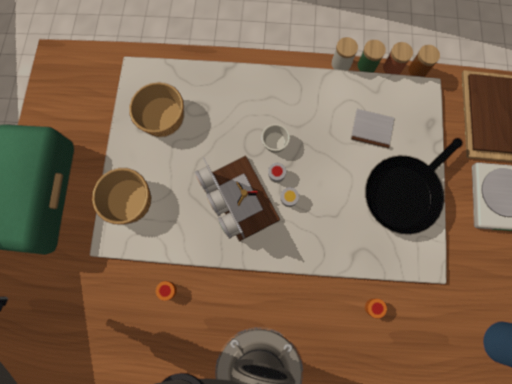

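```bash
python3 - <<'E'
import cv2
a=cv2.imread('pics/side0.png')[130:290,150:350]; b=cv2.imread('pics/top0.png')[100:260,180:340]
cv2.imwrite('pics/side0c.png',cv2.resize(a,None,fx=3.75,fy=3.75,interpolation=2)[:600,:800]); cv2.imwrite('pics/top0c.png',cv2.resize(b,None,fx=3.75,fy=3.75,interpolation=2))
E
```

```text
(no output)
```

View pics/side0c.png

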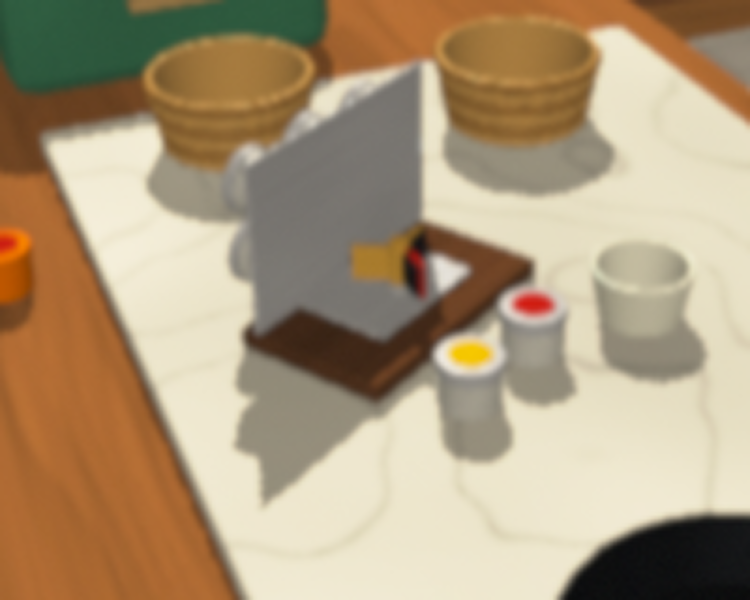

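View pics/top0c.png

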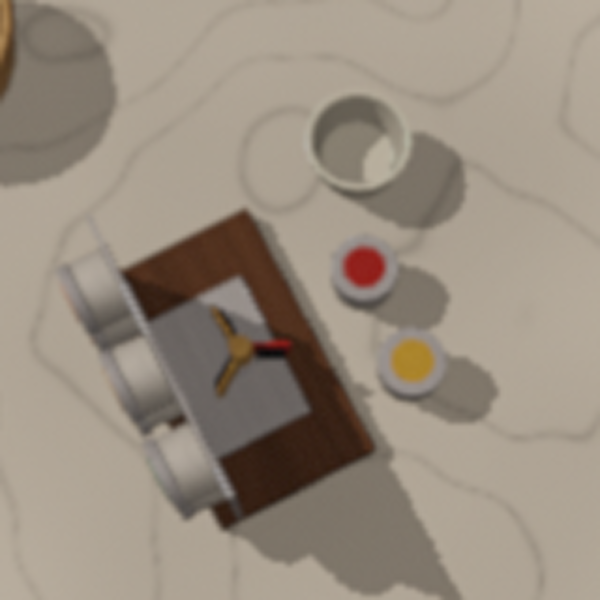

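The only loose screw is the thumbscrew at top px (row 193, col 244), side (202, 256), with its red wing towards image right. The two loose tins at the open side are tin_b (red dot, top 171,276) and tin_a (yellow dot, 197,291). The ramekin is at (134,277). The orange tins at top (290,165) and (308,378) are look-alikes and not part of the job. Next I'll fit the poses.

```bash
cat >> h.py <<'E'
from scipy.spatial.transform import Rotation as R
from scipy.optimize import least_squares
def proj(c,P):
    P=np.atleast_2d(P); w,x,y,z=c['rotation']
    p=(P-c['eye'])@R.from_quat([x,y,z,w]).as_matrix()
    s=np.c_[p[:,0]/-p[:,2],-p[:,1]/-p[:,2]]
    s=s*(1+c['k1']*(s**2).sum(1,keepdims=True))
    return s@np.diag([c['mtx'][0,0],c['mtx'][1,1]])+c['mtx'][:2,2]
def unproj(c,uv,z):
    return least_squares(lambda v:(proj(c,[v[0],v[1],z])-uv).ravel(),[.5,0.]).x
def w(p,L):
    L=np.atleast_2d(L); s,cc=np.sin(p[2]),np.cos(p[2])
    return np.c_[p[0]+cc*L[:,0]-s*L[:,1],p[1]+s*L[:,0]+cc*L[:,1],.02+L[:,2]]
E
python3 - <<'E'
from h import *
T=read_camera('top');S=read_camera('side')
Lt=np.array([[110,-60,18],[-110,-60,18],[-110,75,18],[110,57,168],[0,0,68.5]])/1e3
ut=np.array([[245.9,156],[279.5,220],[240.8,240.8],[204,157.3],[180+240/3.75,100+348/3.75]])
Ls=np.array([[110,-60,18],[-110,-60,18],[-110,57,168],[110,57,168]])/1e3
us=np.array([[291.3,200.7],[250,235.3],[216,176.7],[262,147.3]])
f=lambda p:np.r_[(proj(T,w(p,Lt))-ut).ravel(),(proj(S,w(p,Ls))-us).ravel()]
r=least_squares(f,[.5,0,.5],loss='soft_l1'); p=r.x; print(p,np.degrees(p[2]),np.round(f(p).reshape(-1,2),1))
np.save('rack.npy',p)
rt=unproj(T,[180+291/3.75,100+346/3.75],.02+.062+.004)
d=rt-p[:2]; a=np.arctan2(d[1],d[0])-p[2]; print('red tip',rt,np.hypot(*d),'screw',(4.818-a)%(2*np.pi))
s,c=np.sin(p[2]),np.cos(p[2])
for n,q,z in (('tinb',(180+364/3.75,100+267/3.75),.063),('tina',(180+412/3.75,100+360/3.75),.063),('ram',(180+359/3.75,100+142/3.75),.068)):
    v=unproj(T,q,z); e=v-p[:2]; print(n,v,'local',c*e[0]+s*e[1],-s*e[0]+c*e[1])
E
```

```text
[0.48837183 0.07626147 0.56679469] 32.47494386669878 [[ 0.7 -1.3]
 [ 2.6 -0.6]
 [-0.4  0.8]
 [ 0.3  0.3]
 [ 1.1 -0.5]
 [ 0.4 -1.9]
 [-0.3 -1.6]
 [-2.3 -2.3]
 [-1.5 -1.3]]
red tip [0.49165011 0.04170199] 0.034714619465135356 screw 0.5778297764617975
tinb [ 0.56273601 -0.00865979] local 0.017138741275725976 -0.1115702266258201
tina [ 0.49276336 -0.04992999] local -0.06405126971761069 -0.10881638579858365
ram [0.66191917 0.00218727] local 0.10663639018199372 -0.1556738481572461
```

```bash
cat >> h.py <<'E'
def cur():
    o=get_obs(); q=o['tool_rot']; return o,R.from_quat([q[1],q[2],q[3],q[0]])
def rows(pts):
    "world TCP points -> tool units"
    o,r=cur(); return np.round(r.inv().apply(np.atleast_2d(pts)-o['eef_pos'])/.025,2)
def turn():
    o,r=cur(); p=np.load('rack.npy'); c,s=np.cos(p[2]),np.sin(p[2])
    M=np.array([[c,s,0],[s,-c,0],[0,0,-1]])   # tool x=rack x, y=-rack y, z down
    return np.round(np.degrees((r.inv()*R.from_matrix(M)).as_rotvec())/10,2)
def fc(deg,gap,r=29):
    "finger centre, local mm, for wing at deg (rack frame), gap mm off its face"
    a=np.radians(deg); d=np.array([np.cos(a),np.sin(a)]); n=np.array([-d[1],d[0]])
    return r*d+(4+gap+14.5*abs(n[0])+11*abs(n[1]))*n
def tcp(deg,gap,tipz,r=29):
    f=fc(deg,gap,r)/1e3; P=w(np.load('rack.npy'),[f[0],f[1],tipz/1e3])[0]; P[2]+=.0726; return P
E
python3 - <<'E'
from h import *
print(turn()); print(rows([[.3,.55,.31],[.5,.38,.32],tcp(-117,7,150)]), tcp(-117,7,150), fc(-117,7))
E
```

```text
[-0.   -0.    4.37]
[[ -2.77   6.38  -0.24]
 [ -7.45  15.78  -0.64]
 [-20.07  19.71   2.45]] [0.51992032 0.05015242 0.2426    ] [ 12.59638382 -38.96563902]
```

{"op": "apply_moves", "data": {"moves": [[[-0.9,2.1,-0.2],[0,0,0.6],-1],[[-1.8,4.2,-0.4],[0,0,1.2],-1],[[-2.8,6.4,-0.6],[0,0,1.8],-1],[[-3.9,8.6,-0.6],[0,0,2.4],-1],[[-5,10.9,-0.6],[0,0,3],-1],[[-6.2,13.3,-0.6],[0,0,3.6],-1],[[-7.5,15.8,-0.6],[0,0,4.2],-1],[[-9.5,16.4,-0.6],[0,0,4.37],-1],[[-11.5,17,-0.6],[0,0,4.37],-1],[[-13.5,17.6,-0.6],[0,0,4.37],-1],[[-15.5,18.3,-0.6],[0,0,4.37],-1],[[-17.5,19,-0.6],[0,0,4.37],-1],[[-19,19.4,-0.6],[0,0,4.37],-1],[[-20.07,19.71,-0.6],[0,0,4.37],-1],[[-20.07,19.71,-0.6],[0,0,4.37],-1],[[-20.07,19.71,-0.6],[0,0,4.37],-1]]}}

```text
t: 3.1
eef_pos: [0.5199, 0.0514, 0.319]
tool_rot: [-0.0, 0.96, 0.28, 0.0]
contact_force: [-0.5, 0.8, -0.5]
gripper_width: -0.002
```

```bash
python3 - <<'E'
from h import *
import station
o,r=cur(); print(o, station.tcp_to_tips, turn())
print(rows([tcp(-117,7,100),tcp(-117,7,42)]))
a=snap('top','t1.png')['color'];b=snap('side','s1.png')['color']
cv2.imwrite('pics/c1.png',np.hstack([cv2.resize(a[90:270,160:340],(400,400)),cv2.resize(b[110:270,180:340],(400,400))])[:,:,::-1])
E
```

```text
{'t': 3.1, 'q': array([-0.59341898,  0.21636333,  0.44057685,  1.9240525 , -0.10815873,
        1.02368907,  0.46182571]), 'joint_vel': array([-0.0117169 ,  0.00504371, -0.01185944, -0.00201733,  0.00086277,
        0.0009178 ,  0.00229226]), 'joint_torque': array([ 1.07463833e+00, -3.77371860e+01,  4.01407465e+00, -2.65695280e+01,
        9.80891800e-02,  1.22055048e-02,  9.12249321e-03]), 'eef_pos': array([0.51991912, 0.05135975, 0.31895167]), 'tool_rot': array([-3.06064348e-04,  9.60041477e-01,  2.79857553e-01,  1.39499782e-04]), 'contact_force': array([-0.53420538,  0.77340328, -0.46119642]), 'torque': array([ 0.01186668, -0.06398535, -0.000962  ]), 'gripper_width': -0.0022090643074719266} 0.0726 [-0. -0.  0.]
[[-0.03  0.04  5.05]
 [-0.03  0.04  7.37]]
```

View pics/c1.png

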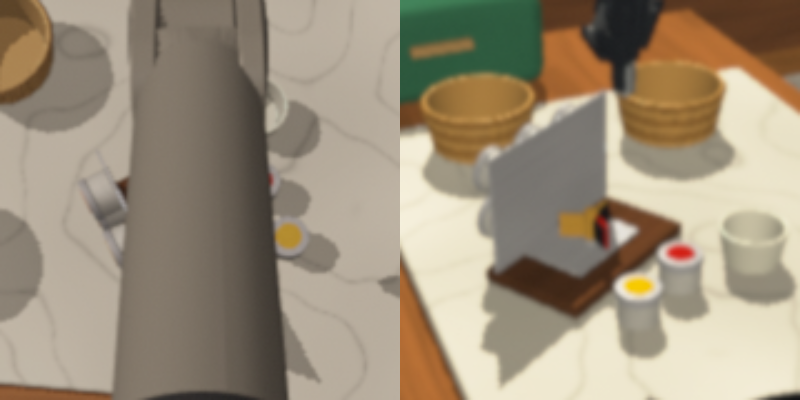

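The side view shows the closed fingers above the screw. The arm hides the screw from the top camera. Descending towards the spot beside the red wing.

{"op": "apply_moves", "data": {"moves": [[[0,0,2],[0,0,0],-1],[[0,0,4],[0,0,0],-1],[[0,0,5],[0,0,0],-1],[[0,0,5],[0,0,0],-1]]}}

```text
t: 3.7
eef_pos: [0.5187, 0.0512, 0.1922]
tool_rot: [-0.0, 0.96, 0.28, -0.002]
contact_force: [-0.0, -0.3, 0.4]
gripper_width: -0.003
```

```bash
cat >> h.py <<'E'
def pic(f,wings=None,box=(130,250,195,315)):
    c=read_camera('side'); a=c['color'].copy(); r0,r1,c0,c1=box; k=6
    a=cv2.resize(a[r0:r1,c0:c1],None,fx=k,fy=k,interpolation=2)
    P=lambda X:[tuple(int(v) for v in ((q+.5-np.array([c0,r0]))*k)) for q in proj(c,X)]
    o,r=cur(); t=o['eef_pos']+r.apply([0,0,.0726]); cv2.circle(a,P(t)[0],4,(0,255,0),-1)
    p=np.load('rack.npy'); cv2.circle(a,P(w(p,[0,0,.068]))[0],3,(255,0,255),-1)
    cv2.imwrite('pics/'+f,a[:600,:800,::-1])
E
python3 -c "
from h import *
pic('d1.png'); o,r=cur(); print(o['eef_pos'],o['contact_force'])
print(rows([tcp(-117,7,42)]))"
```

```text
[0.51979552 0.05102206 0.1936475 ] [ 0.17924072 -0.64404555  0.35650041]
[[-0.01  0.03  2.36]]
```

View pics/d1.png

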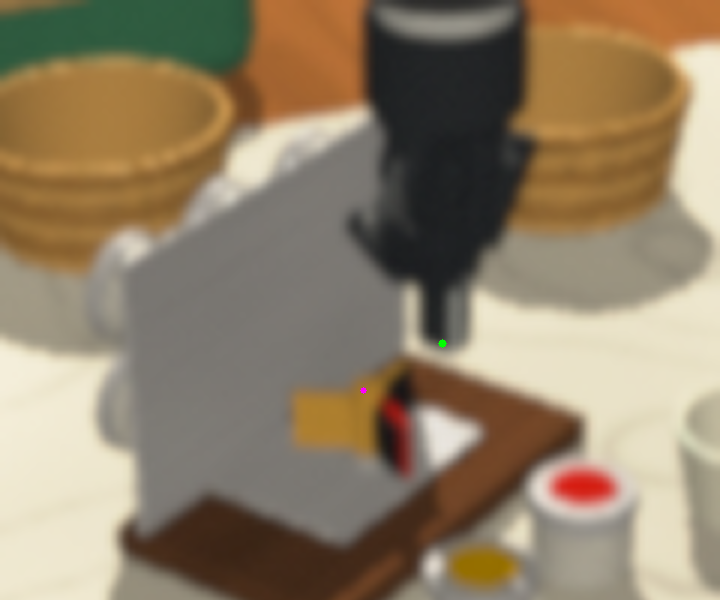

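{"op": "apply_moves", "data": {"moves": [[[0,0,1.2],[0,0,0],-1],[[0,0,2.25],[0,0,0],-1],[[0,0,2.25],[0,0,0],-1]]}}

```text
t: 4.12
eef_pos: [0.5198, 0.0507, 0.1378]
tool_rot: [-0.0, 0.96, 0.28, -0.0]
contact_force: [-0.7, -0.8, 0.7]
gripper_width: 0.001
```

```bash
python3 -c "
from h import *
pic('d2.png'); o,r=cur(); print(o['eef_pos'],o['contact_force'])
print([ (a,list(rows([tcp(a,0,45)])[0])) for a in range(-117,-172,-6)])"
```

```text
[0.52048915 0.05063169 0.13866161] [-0.09982275 -1.08242221  0.71146135]
[(-117, [np.float64(-0.28), np.float64(-0.12), np.float64(0.04)]), (-123, [np.float64(-0.42), np.float64(-0.1), np.float64(0.04)]), (-129, [np.float64(-0.57), np.float64(-0.09), np.float64(0.04)]), (-135, [np.float64(-0.73), np.float64(-0.11), np.float64(0.04)]), (-141, [np.float64(-0.89), np.float64(-0.15), np.float64(0.04)]), (-147, [np.float64(-1.05), np.float64(-0.21), np.float64(0.04)]), (-153, [np.float64(-1.2), np.float64(-0.3), np.float64(0.04)]), (-159, [np.float64(-1.34), np.float64(-0.41), np.float64(0.04)]), (-165, [np.float64(-1.46), np.float64(-0.54), np.float64(0.04)]), (-171, [np.float64(-1.57), np.float64(-0.7), np.float64(0.04)])]
```

View pics/d2.png

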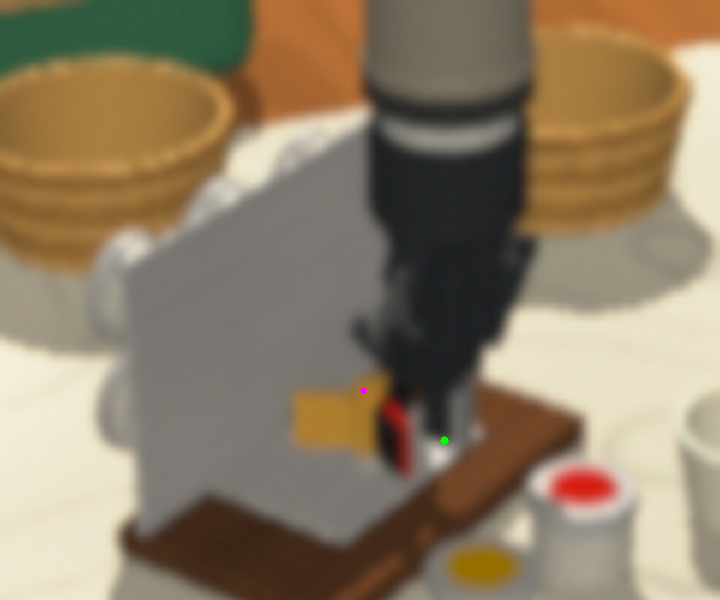

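The finger is down at (440,443) in the crop, on the coloured (right) side of the red wing. First stroke.

{"op": "apply_moves", "data": {"moves": [[[-0.28,-0.12,0],[0,0,0],-1],[[-0.42,-0.1,0],[0,0,0],-1],[[-0.57,-0.09,0],[0,0,0],-1],[[-0.73,-0.11,0],[0,0,0],-1],[[-0.89,-0.15,0],[0,0,0],-1],[[-1.05,-0.21,0],[0,0,0],-1],[[-1.2,-0.3,0],[0,0,0],-1],[[-1.34,-0.41,0],[0,0,0],-1],[[-1.46,-0.54,0],[0,0,0],-1],[[-1.46,-0.54,0],[0,0,0],-1]]}}

```text
t: 5.42
eef_pos: [0.4813, 0.0422, 0.1376]
tool_rot: [-0.0, 0.96, 0.28, -0.0]
contact_force: [0.5, -1.1, 0.0]
gripper_width: 0.001
```

```bash
python3 -c "
from h import *
pic('d3.png'); o,r=cur(); print(o['eef_pos'],o['contact_force'],tcp(-165,0,45))"
```

```text
[0.48142493 0.04214051 0.13756127] [ 1.11967383 -0.01774119 -0.41796513] [0.48231466 0.04246704 0.1376    ]
```

View pics/d3.png

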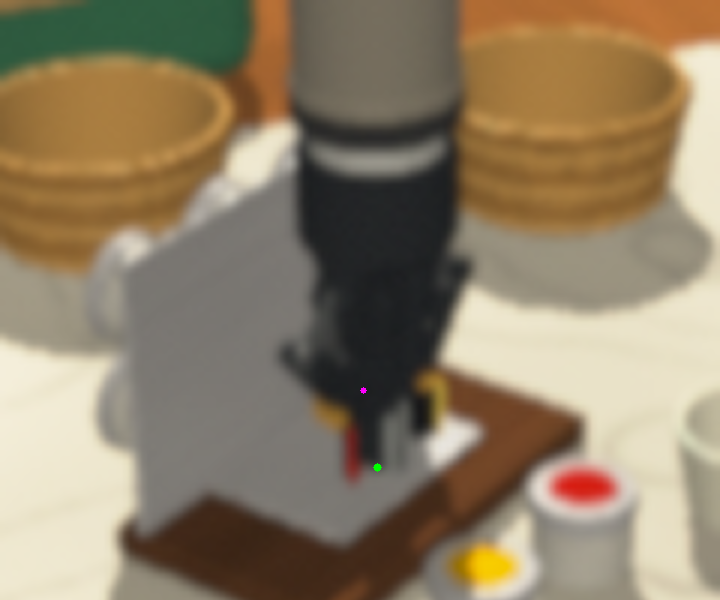

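{"op": "apply_moves", "data": {"moves": [[[0.1,0.1,-0.5],[0,0,0],-1],[[0.1,0.1,-2],[0,0,0],-1],[[0.1,0.1,-2],[0,0,0],-1]]}}

```text
t: 5.85
eef_pos: [0.4873, 0.0413, 0.1905]
tool_rot: [0.0, 0.96, 0.279, 0.003]
contact_force: [0.8, 0.8, -0.6]
gripper_width: 0.004
```

```bash
python3 -c "
from h import *
pic('d4.png'); o,r=cur(); print(o['eef_pos'],o['contact_force'])
print(fc(-40,7),fc(-30,7),rows([tcp(-40,7,95),tcp(-40,7,45)]))"
```

```text
[0.48632281 0.04137748 0.18916153] [ 0.01278064 -0.27365559 -0.71104286]
[40.69344591  3.38056938] [39.00287643  9.55496362] [[ 2.45 -1.27  0.07]
 [ 2.44 -1.27  2.07]]
```

View pics/d4.png

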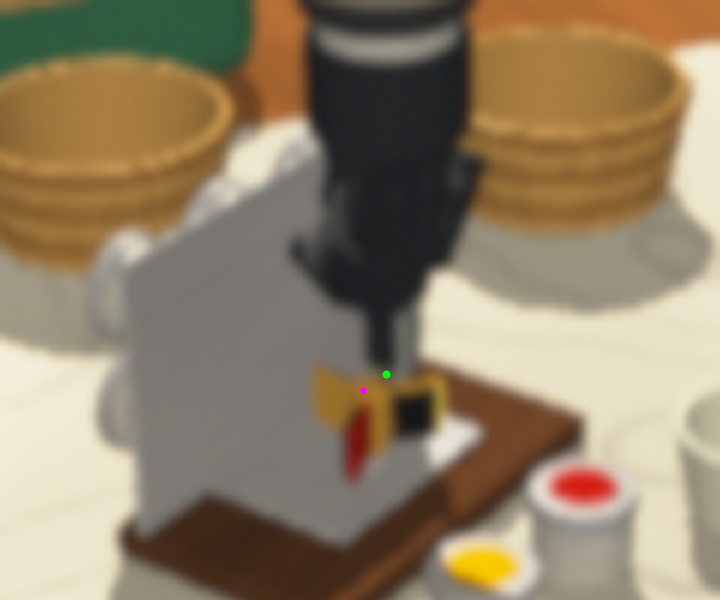

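```bash
python3 -c "
from h import *
c=read_camera('side');p=np.load('rack.npy')
for a in range(-170,-124,5):
    out=[]
    for k in (0,120,240):
        b=np.radians(a+k); out.append(np.round((proj(c,w(p,[.038*np.cos(b),.038*np.sin(b),.049]))[0]+.5-[195,130])*6))
    print(a,out)
"
```

```text
-170 [array([330., 461.]), array([441., 419.]), array([322., 391.])]
-165 [array([336., 463.]), array([440., 416.]), array([317., 393.])]
-160 [array([343., 464.]), array([439., 412.]), array([312., 396.])]
-155 [array([350., 465.]), array([437., 409.]), array([307., 398.])]
-150 [array([356., 465.]), array([434., 406.]), array([303., 401.])]
-145 [array([363., 465.]), array([431., 403.]), array([299., 404.])]
-140 [array([370., 465.]), array([427., 400.]), array([296., 407.])]
-135 [array([377., 465.]), array([423., 397.]), array([293., 410.])]
-130 [array([384., 464.]), array([419., 395.]), array([291., 414.])]
-125 [array([390., 463.]), array([414., 393.]), array([289., 417.])]
```

The overlay puts red at about -158°, so the next wing is at -38°. Crossing over and going down on its coloured side.

{"op": "apply_moves", "data": {"moves": [[[1.2,-0.6,0],[0,0,0],-1],[[2.45,-1.27,0],[0,0,0],-1],[[2.45,-1.27,0.6],[0,0,0],-1],[[2.45,-1.27,1.6],[0,0,0],-1],[[2.45,-1.27,2.05],[0,0,0],-1],[[2.45,-1.27,2.05],[0,0,0],-1]]}}

```text
t: 6.7
eef_pos: [0.519, 0.1001, 0.1353]
tool_rot: [0.0, 0.96, 0.279, -0.001]
contact_force: [-0.6, 0.1, 1.0]
gripper_width: -0.0
```

```bash
python3 -c "
from h import *
pic('d5.png'); o,r=cur(); print(o['eef_pos'],o['contact_force'])
for a in range(-40,-172,-8): print(a,list(map(float,rows([tcp(a,0,45)])[0])))"
```

```text
[0.51965232 0.10029408 0.13611473] [-0.31443314 -0.17765061  0.03702247]
-40 [-0.12, 0.22, -0.06]
-48 [-0.14, 0.41, -0.06]
-56 [-0.19, 0.61, -0.06]
-64 [-0.28, 0.8, -0.06]
-72 [-0.41, 0.98, -0.06]
-80 [-0.57, 1.14, -0.06]
-88 [-0.78, 1.27, -0.06]
-96 [-0.91, 1.38, -0.06]
-104 [-1.05, 1.47, -0.06]
-112 [-1.2, 1.54, -0.06]
-120 [-1.39, 1.59, -0.06]
-128 [-1.58, 1.6, -0.06]
-136 [-1.79, 1.58, -0.06]
-144 [-2.0, 1.52, -0.06]
-152 [-2.21, 1.41, -0.06]
-160 [-2.4, 1.26, -0.06]
-168 [-2.56, 1.08, -0.06]
```

View pics/d5.png

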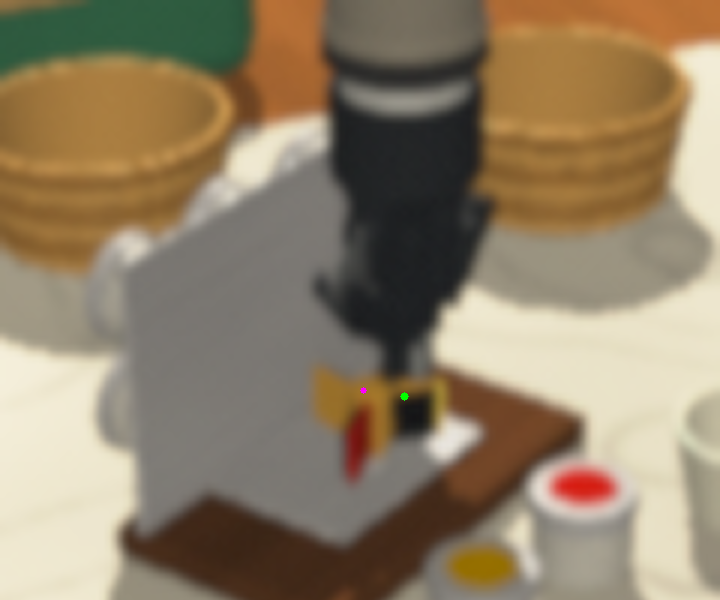

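{"op": "apply_moves", "data": {"moves": [[[-0.12,0.22,0],[0,0,0],-1],[[-0.14,0.41,0],[0,0,0],-1],[[-0.19,0.61,0],[0,0,0],-1],[[-0.28,0.8,0],[0,0,0],-1],[[-0.41,0.98,0],[0,0,0],-1],[[-0.57,1.14,0],[0,0,0],-1],[[-0.78,1.27,0],[0,0,0],-1],[[-0.91,1.38,0],[0,0,0],-1],[[-1.05,1.47,0],[0,0,0],-1],[[-1.2,1.54,0],[0,0,0],-1],[[-1.39,1.59,0],[0,0,0],-1],[[-1.58,1.6,0],[0,0,0],-1],[[-1.79,1.58,0],[0,0,0],-1],[[-2.0,1.52,0],[0,0,0],-1],[[-2.21,1.41,0],[0,0,0],-1],[[-2.4,1.26,0],[0,0,0],-1],[[-2.53,1.12,0],[0,0,0],-1],[[-2.53,1.12,0],[0,0,0],-1],[[-2.45,1.22,-0.5],[0,0,0],-1],[[-2.45,1.22,-2.05],[0,0,0],-1]]}}

```text
t: 9.25
eef_pos: [0.484, 0.042, 0.1876]
tool_rot: [0.0, 0.96, 0.279, -0.002]
contact_force: [1.0, -0.9, -0.4]
gripper_width: 0.004
```

```bash
python3 -c "
from h import *
pic('d6.png'); o,r=cur(); print(o['eef_pos'],o['contact_force'])
print(rows([tcp(-40,7,95),tcp(-40,7,44)]))"
```

```text
[0.48675131 0.04191665 0.19259038] [ 0.40109707 -0.08213764  2.5474597 ]
[[ 2.42 -1.26  0.21]
 [ 2.41 -1.27  2.25]]
```

View pics/d6.png

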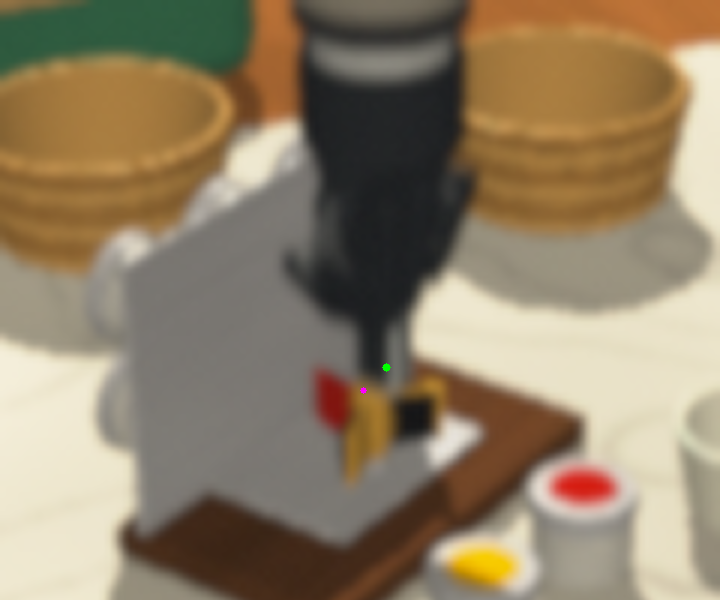

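The screw has turned about 120°, and red is now at the rear left. Repeating the cycle.

{"op": "apply_moves", "data": {"moves": [[[1.2,-0.6,0],[0,0,0],-1],[[2.45,-1.24,0],[0,0,0],-1],[[2.45,-1.24,0.6],[0,0,0],-1],[[2.45,-1.24,1.6],[0,0,0],-1],[[2.45,-1.24,2.1],[0,0,0],-1],[[2.45,-1.24,2.1],[0,0,0],-1]]}}

```text
t: 10.05
eef_pos: [0.5191, 0.1006, 0.1345]
tool_rot: [0.0, 0.96, 0.279, -0.001]
contact_force: [0.2, 0.7, 0.3]
gripper_width: -0.0
```

```bash
python3 -c "
from h import *
pic('d7.png'); o,r=cur(); print(o['eef_pos'],o['contact_force'])
for a in (-40,-80,-120,-165): print(a,list(map(float,rows([tcp(a,0,45)])[0])))"
```

```text
[0.51963134 0.1007479  0.13521495] [0.67760736 0.24194572 0.17710258]
-40 [-0.13, 0.23, -0.1]
-80 [-0.58, 1.16, -0.09]
-120 [-1.39, 1.6, -0.09]
-165 [-2.51, 1.17, -0.09]
```

View pics/d7.png

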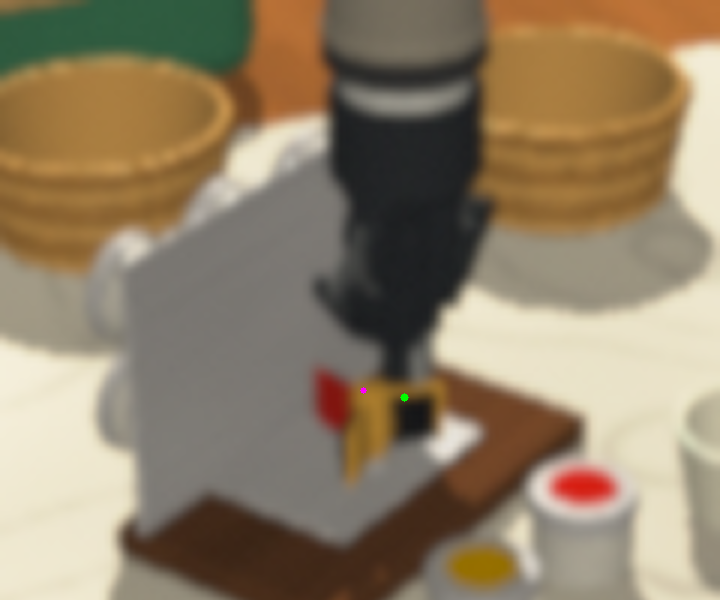

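The finger is behind the second brass wing, at (405,397). Third stroke.

{"op": "apply_moves", "data": {"moves": [[[-0.13,0.23,0],[0,0,0],-1],[[-0.15,0.42,0],[0,0,0],-1],[[-0.2,0.62,0],[0,0,0],-1],[[-0.29,0.81,0],[0,0,0],-1],[[-0.42,1.0,0],[0,0,0],-1],[[-0.58,1.16,0],[0,0,0],-1],[[-0.78,1.29,0],[0,0,0],-1],[[-0.91,1.4,0],[0,0,0],-1],[[-1.05,1.49,0],[0,0,0],-1],[[-1.2,1.56,0],[0,0,0],-1],[[-1.39,1.6,0],[0,0,0],-1],[[-1.58,1.62,0],[0,0,0],-1],[[-1.79,1.6,0],[0,0,0],-1],[[-2.0,1.54,0],[0,0,0],-1],[[-2.21,1.43,0],[0,0,0],-1],[[-2.4,1.28,0],[0,0,0],-1],[[-2.53,1.14,0],[0,0,0],-1],[[-2.53,1.14,0],[0,0,0],-1],[[-2.45,1.24,-0.5],[0,0,0],-1],[[-2.45,1.24,-2.1],[0,0,0],-1]]}}

```text
t: 12.6
eef_pos: [0.484, 0.042, 0.1876]
tool_rot: [0.0, 0.96, 0.279, -0.002]
contact_force: [0.9, 1.6, 0.4]
gripper_width: 0.0
```

```bash
python3 -c "
from h import *
pic('d8.png'); o,r=cur(); print(o['eef_pos'],o['contact_force'])"
```

```text
[0.48683311 0.04193708 0.19275446] [1.94108294 0.38441228 3.34455103]
```

View pics/d8.png

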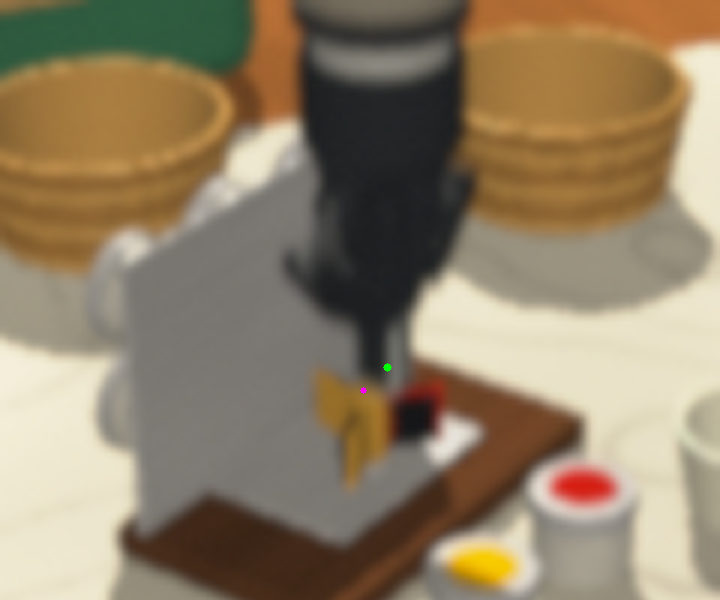

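Red is now at the -40° position (435,405). Moving behind it for the last stroke.

{"op": "apply_moves", "data": {"moves": [[[1.2,-0.6,0],[0,0,0],-1],[[2.45,-1.24,0],[0,0,0],-1],[[2.45,-1.24,0.6],[0,0,0],-1],[[2.45,-1.24,1.6],[0,0,0],-1],[[2.45,-1.24,2.1],[0,0,0],-1],[[2.45,-1.24,2.1],[0,0,0],-1]]}}

```text
t: 13.4
eef_pos: [0.5191, 0.1005, 0.1345]
tool_rot: [0.0, 0.96, 0.279, -0.001]
contact_force: [0.4, 0.6, 0.7]
gripper_width: 0.001
```

{"op": "apply_moves", "data": {"moves": [[[-0.13,0.23,0],[0,0,0],-1],[[-0.15,0.42,0],[0,0,0],-1],[[-0.2,0.62,0],[0,0,0],-1],[[-0.29,0.81,0],[0,0,0],-1],[[-0.42,1.0,0],[0,0,0],-1],[[-0.58,1.16,0],[0,0,0],-1],[[-0.78,1.29,0],[0,0,0],-1],[[-0.91,1.4,0],[0,0,0],-1],[[-1.05,1.49,0],[0,0,0],-1],[[-1.2,1.56,0],[0,0,0],-1],[[-1.2,1.56,0],[0,0,0],-1]]}}

```text
t: 14.78
eef_pos: [0.515, 0.0519, 0.1351]
tool_rot: [0.0, 0.96, 0.279, -0.0]
contact_force: [-0.7, -0.3, 0.6]
gripper_width: -0.002
```

```bash
python3 -c "
from h import *
pic('d9.png'); o,r=cur(); print(o['eef_pos'],o['contact_force'])
for a in (-112,-116,-120,-124,-128,-132,-136,-140): print(a,list(map(float,rows([tcp(a,0,45)])[0])))"
```

```text
[0.51508961 0.05202125 0.13512375] [0.29835671 0.10080176 0.35775363]
-112 [-0.02, 0.01, -0.1]
-116 [-0.1, 0.03, -0.1]
-120 [-0.2, 0.05, -0.1]
-124 [-0.29, 0.07, -0.1]
-128 [-0.4, 0.07, -0.1]
-132 [-0.5, 0.06, -0.1]
-136 [-0.6, 0.05, -0.1]
-140 [-0.71, 0.02, -0.1]
```

View pics/d9.png

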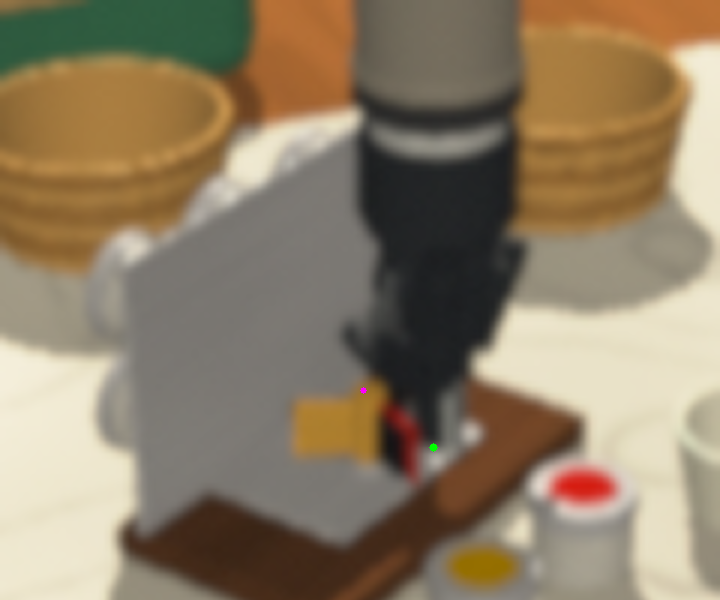

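Now the last part, slowly, watching the force.

{"op": "apply_moves", "data": {"moves": [[[-0.1,0.02,0],[0,0,0],-1],[[-0.2,0.05,0],[0,0,0],-1],[[-0.25,0.06,0],[0,0,0],-1],[[-0.3,0.07,0],[0,0,0],-1],[[-0.3,0.07,0],[0,0,0],-1]]}}

```text
t: 15.45
eef_pos: [0.5098, 0.0468, 0.1352]
tool_rot: [-0.0, 0.96, 0.279, -0.0]
contact_force: [0.3, 1.2, 0.1]
gripper_width: 0.004
```

{"op": "apply_moves", "data": {"moves": [[[-0.05,0,0],[0,0,0],-1],[[-0.1,0,0],[0,0,0],-1],[[-0.1,0,0],[0,0,0],-1]]}}

```text
t: 15.82
eef_pos: [0.5076, 0.0454, 0.1351]
tool_rot: [-0.0, 0.96, 0.279, -0.0]
contact_force: [1.2, 0.7, -0.0]
gripper_width: 0.007
```

{"op": "apply_moves", "data": {"moves": [[[-0.05,0,0],[0,0,0],-1],[[-0.1,0,0],[0,0,0],-1],[[-0.1,0,0],[0,0,0],-1]]}}

```text
t: 16.2
eef_pos: [0.5062, 0.0444, 0.1353]
tool_rot: [0.0, 0.96, 0.279, 0.001]
contact_force: [2.5, 2.3, -1.3]
gripper_width: 0.002
```

{"op": "apply_moves", "data": {"moves": [[[-0.05,0,0],[0,0,0],-1],[[-0.1,0,0],[0,0,0],-1],[[-0.1,0,0],[0,0,0],-1]]}}

```text
t: 16.58
eef_pos: [0.5051, 0.0435, 0.1356]
tool_rot: [0.0, 0.96, 0.28, 0.002]
contact_force: [6.3, 4.3, -2.6]
gripper_width: -0.001
```

```bash
python3 -c "
from h import *
pic('d10.png'); o,r=cur(); print(o['eef_pos'],o['contact_force'])
for a in (-120,-124,-128,-132,-136,-140): print(a,list(map(float,rows([tcp(a,0,45)])[0])))"
```

```text
[0.5050827  0.0435165  0.13563146] [ 6.09304885  3.7084619  -2.15730452]
-120 [0.32, -0.02, -0.08]
-124 [0.23, -0.01, -0.08]
-128 [0.13, -0.0, -0.08]
-132 [0.02, -0.01, -0.08]
-136 [-0.08, -0.03, -0.08]
-140 [-0.19, -0.05, -0.08]
```

View pics/d10.png

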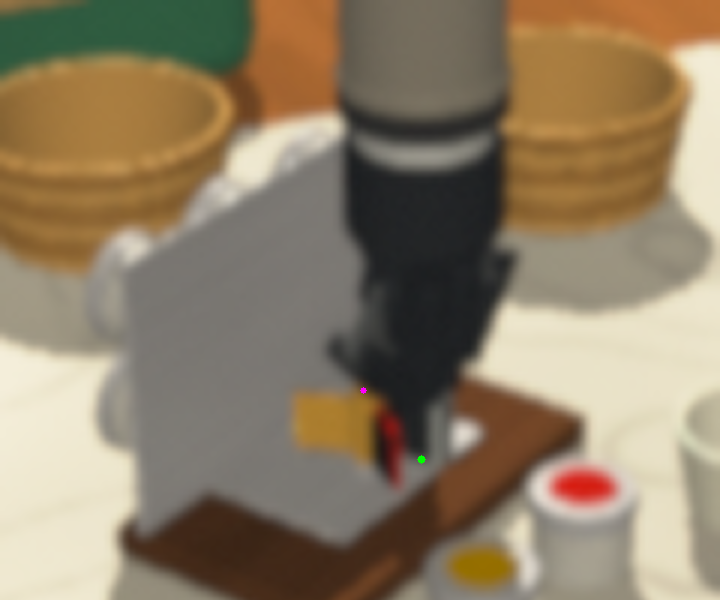

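{"op": "apply_moves", "data": {"moves": [[[-0.1,0,0],[0,0,0],-1],[[-0.2,0,0],[0,0,0],-1],[[-0.25,0,0],[0,0,0],-1],[[-0.25,0,0],[0,0,0],-1]]}}

```text
t: 17.12
eef_pos: [0.5009, 0.0404, 0.1359]
tool_rot: [0.0, 0.96, 0.279, 0.003]
contact_force: [9.2, 4.4, -5.4]
gripper_width: -0.003
```

```bash
python3 -c "
from h import *
pic('d11.png'); o,r=cur(); print(o['eef_pos'],o['contact_force'])
c=read_camera('side');p=np.load('rack.npy')
for a in range(-145,-109,5):
    out=[]
    for k in (0,120,240):
        b=np.radians(a+k); out.append(np.round((proj(c,w(p,[.038*np.cos(b),.038*np.sin(b),.046]))[0]+.5-[195,130])*6))
    print(a,out)"
```

```text
[0.50088257 0.04043309 0.13585624] [ 9.41703836  4.01856989 -4.61972659]
-145 [array([363., 471.]), array([431., 408.]), array([300., 409.])]
-140 [array([370., 470.]), array([427., 405.]), array([296., 412.])]
-135 [array([377., 470.]), array([423., 402.]), array([294., 415.])]
-130 [array([384., 469.]), array([419., 400.]), array([291., 419.])]
-125 [array([390., 468.]), array([414., 398.]), array([290., 422.])]
-120 [array([397., 466.]), array([409., 396.]), array([289., 426.])]
-115 [array([403., 465.]), array([403., 394.]), array([288., 429.])]
-110 [array([409., 462.]), array([397., 392.]), array([288., 433.])]
```

View pics/d11.png

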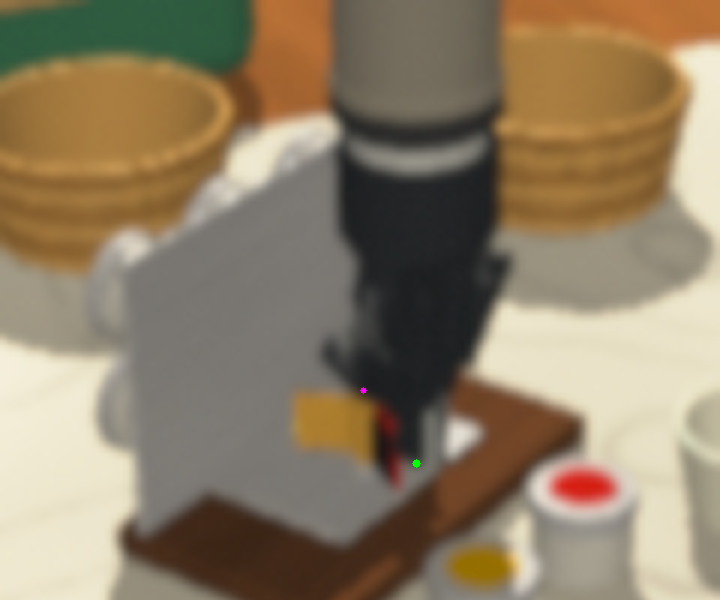

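The wing no longer moves: the red tip is at (397,485) in both pictures while the force rises to about 11 N. The fingers are only flexing against the stop. Backing off and lifting clear.

{"op": "apply_moves", "data": {"moves": [[[0.4,0,0],[0,0,0],-1],[[0.7,0,0],[0,0,0],-1],[[0.7,0,-1],[0,0,0],-1],[[0.7,0,-3],[0,0,0],-1],[[0.7,0,-5],[0,0,0],-1],[[0.7,0,-7.5],[0,0,0],-1],[[0.7,0,-7.5],[0,0,0],-1],[[2,-2,-7.5],[0,0,0],-1],[[3.3,-4,-7.5],[0,0,0],-1],[[4.6,-6,-7.5],[0,0,0],-1],[[5.8,-8,-7.5],[0,0,0],-1],[[7,-10,-7.5],[0,0,0],-1],[[7,-10,-7.5],[0,0,0],-1],[[7,-10,-7.5],[0,0,0],-1]]}}

```text
t: 18.98
eef_pos: [0.5113, 0.3436, 0.3212]
tool_rot: [0.001, 0.96, 0.279, -0.001]
contact_force: [0.2, -1.3, 0.2]
gripper_width: -0.004
```

```bash
python3 - <<'E'
from h import *
T=snap('top','t2.png'); pic('d12.png'); a=T['color']
cv2.imwrite('pics/c2.png',cv2.resize(a[100:260,180:340],None,fx=3.75,fy=3.75,interpolation=2)[:,:,::-1])
o,r=cur(); print(o['eef_pos'],o['contact_force'])
b=cv2.imread('pics/top0.png')[:,:,::-1]
for q in ('tin_a','ramekin','basket_a','skillet','scraper'):
    print(q,[(np.round(d['pixel'],1),round(d['conf'],2)) for d in look_for('top',q)])
E
```

```text
[0.51203025 0.34245091 0.32200798] [-0.07247378 -0.36838068  0.03999085]
tin_a [(array([194.6, 291.9]), 0.72), (array([290.4, 162.3]), 0.65), (array([171.5, 278.5]), 0.63), (array([309.7, 377.2]), 0.62)]
ramekin [(array([134.2, 277.2]), 0.73)]
basket_a [(array([113.2, 157.2]), 0.92), (array([188.8, 134. ]), 0.63), (array([197.7, 236.5]), 0.28)]
skillet [(array([191.7, 405.9]), 0.73)]
scraper [(array([126. , 371.4]), 0.65), (array([197.2, 293.4]), 0.59)]
```

View pics/c2.png

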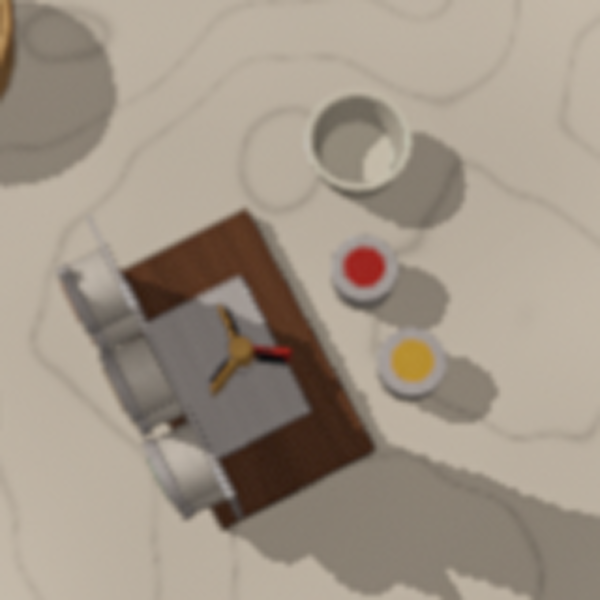

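View pics/d12.png

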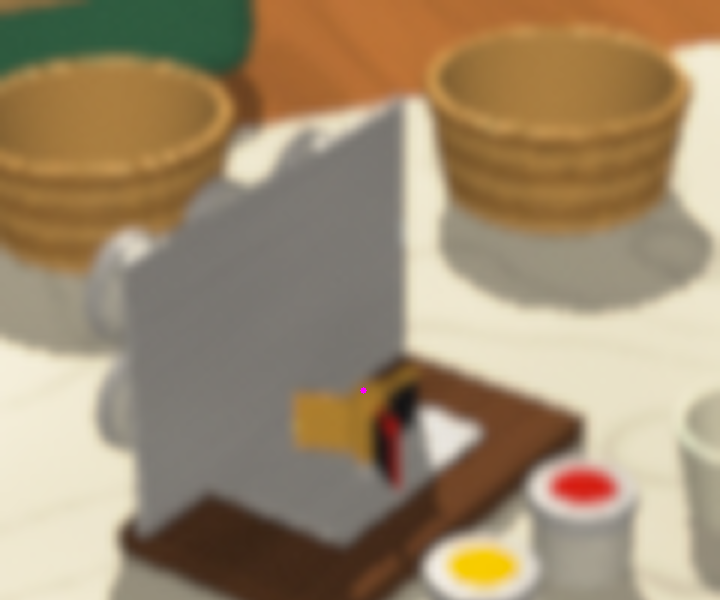

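```bash
python3 - <<'E'
from h import *
T=read_camera('top');p=np.load('rack.npy')
u=lambda x,y,z:unproj(T,[180+(x+.5)/3.75-.5,100+(y+.5)/3.75-.5],z)
# tip centres from crop: red, upper, lower
im=T['color']
def fit(pts,z):
    f=lambda v:np.concatenate([(lambda d:[np.sin(np.arctan2(d[1],d[0])-v[2]-k)*.038])(u(*q,z)-v[:2]) for q,k in zip(pts,(0,-2*np.pi/3,2*np.pi/3))]+[(u(*pts[3],z+.004)-v[:2])])
    return least_squares(f,[p[0],p[1],p[2]-2.1]).x
for n,pts,z in (('start',[(291,346),(217,313),(220,393),(240,348)],.086),('now',[(291,352),(222,310),(213,392),(240,349)],.082)):
    v=fit(pts,z); a=v[2]-p[2]; print(n,v[:2],np.degrees(a)%360,(4.818-a)%(2*np.pi))
E
```

```text
start [0.48562206 0.10402191] 243.60004378054015 0.5663771780272393
now [0.48936579 0.10457233] 235.8360107645156 0.7018851173904128
```

```bash
python3 - <<'E'
from h import *
T=read_camera('top');p=np.load('rack.npy')
u=lambda x,y,z:unproj(T,[180+(x+.5)/3.75-.5,100+(y+.5)/3.75-.5],z)
for n,pts,z in (('start',[(291,346),(217,313),(220,393),(240,348)],.086),('now',[(291,352),(222,310),(213,392),(240,349)],.082)):
    Q=[u(*q,z) for q in pts[:3]]
    def f(v): return np.concatenate([q-v[:2]-v[3]*np.array([np.cos(v[2]+k),np.sin(v[2]+k)]) for q,k in zip(Q,(0,2*np.pi/3,-2*np.pi/3))])
    r=least_squares(f,[p[0],p[1],p[2]-2.1,.036]); v=r.x; a=v[2]-p[2]; print(n,v[:2],v[3],np.abs(r.fun).max(),np.degrees(a)%360,(4.818-a)%(2*np.pi))
E
```

```text
start [0.48643638 0.07836374] 0.035601180642005695 0.0009314162383008834 246.09914019772606 0.5227597172225504
now [0.48672821 0.07906245] 0.03639683523951164 0.0013986342583945542 238.75228609242708 0.6509865110236799
```

```bash
python3 -c "
from station import *
print(hand_in())"
```

```text
the job is handed in; nothing more can be done
None
```

The thumbscrew is tight against its hard stop, and I handed the job in at about 19 s of the 61 s allowed; `hand_in()` gave no verdict. I pushed the wings round clockwise in four strokes with the closed fingers, about 365–370° in all, always on the coloured sides and never pinching.

- **Tightness:** on the last push the force rose to about 11 N, where turning takes about 1 N, while the red wing stayed still in the picture. After I lifted clear, fitting the three wings in the top picture gave 6.93 rad. An earlier fit gave 6.98, but I had two wings swapped, so I discarded it. The rack's heading is uncertain by about 2°, so 6.93 is consistent with 7.0.
- **Loose things:** the tins, ramekin, skillet, scraper and one basket were found within about 5 px (roughly 12 mm, mostly detector noise) of where they started. In the close-up view the two tins and the ramekin sit exactly as before.
- **One reading that disagreed:** the network put the second basket about 12 px off, probably because the arm partly covers it in the top view. It looks unmoved in the side picture, and the arm never came near it.
- **Robot:** it ended clear of everything, with contact force near zero.

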